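Count to the third gap and push the sample jar home

ROBOT

A 6-joint arm with a two-finger parallel gripper is mounted at the origin on the work surface. World frame = base frame: x ahead of the robot, y to its left, z up, the work surface at z = 0. Lengths are in mm, angles in rad, forces in N, time in s.
With the tool pointing down it reaches from about 275 to 1000 mm from the base axis. Payload 8.4 kg.
Tool frame: the origin (TCP) lies between the finger pads; the fingertips stand r.tips_ahead ahead of it and the grasp point (between the pads) lies 6 mm ahead of it (r.tips_ahead is the distance from the TCP to the fingertips, in mm); z points along the fingers, y is the line along which they close (so a half turn about z gives the same grasp; the last joint's range is limited). The gripper opens to 85 mm and grips with 20 to 120 N. Pads are 22 mm wide; open, the fingers measure 114 mm over their backs; the gripper's body (76 mm by 85 mm) begins 54 mm behind the grasp point. The pads swing forward as they close: fully open they stand 13 mm farther back than shut.
Start: joints at [1.173, 0.353, 1.633, -0, 1.155, -0.002], TCP at [240.965, 576.683, 256.281] pointing down, gripper open.
Joint ranges: [-2.63, 2.63], [-0.92, 2.1], [0.06, 2.66], [-1.3, 4.44], [0, 2.69], [-3.02, 3.02]. Speed limits (rad/s): [2.22, 2.22, 2.79, 3.14, 3.14, 3.14].

INTERFACE

Orientations are given as [roll, pitch, yaw] about the fixed x, y, z axes, in that order (R = Rz(yaw) Ry(pitch) Rx(roll)).
In Python, from rig import r gives the robot as it stands.
- The arm moves only by the tool carry_out, never from a script. Its arguments are lists of equal length, an entry for each row: "delta_pos": the shift along the tool's x, y, z in m, a list of three; "rot": the turn, a rotation vector about the tool's x, y, z in degrees, a list of three. A call has 1 to 8 rows; each row is the pose to reach, as a shift and turn from the pose commanded when the call began, along the tool's axes at that moment; what a row does not reach only later rows make up. A row lasts 1/8 s, in which the tool goes at most 62.5 mm and 10.7 degrees, less where a joint would pass 70% of its speed; a pose out of reach is approached as far as the arm can. A call with a gripper value outside its range is refused whole. "claw" is the finger opening in m, from 0 to 0.0854, set as the call begins (left out, the last holds). The fingers move at their own pace and stop on an object; "grip_force" is the grip in N (left out, the last holds). Time passes only in rows, so rows that repeat a pose let the fingers close. It gives the time, the measured TCP pose, the force, the opening and the grip force at its end, in the units of the state.
- r.sense(): the state, without advancing time (a new reading comes with each control period).
- r.grab_frame(name): name is "side" or "top"; returns the picture (480x640x3 uint8, blue, green, red); there is no depth.
- r.camera_info(name): a dict with "fx", "fy", "cx", "cy" (pixels), "distortion" ([k1, k2, p1, p2, k3] as OpenCV has them; the pictures are not rectified), "pose" (4x4, takes a point from camera to world coordinates). Camera axes: x right, y down, z forward; pixel columns grow to the right and rows downward; lengths in mm; the calibration is good to about 2 mm. A picture is of the moment at which its call begins. camera_info takes no time and is no camera call.
- r.sign_off(): hands the job in; it is judged then, once.
Trained networks look in the newest picture that a camera, given by its name, has taken for a name from the list of things; names that differ only in an ending like _2 or _b are one class to them, and where a whole thing is asked for, a point or a joint stands for the part that bears it (a point fixed in the world has none). Each returns a list of dicts, best first, with "p" (0 to 1); they miss things now and then, are a little off and sometimes report something else, mostly with a low value. They report only what shows in the picture. A call takes as long as a camera call. They do not tell look-alikes from the thing itself.
- r.recognise(thing, camera): "box" ([left, top, right, bottom] in pixels, round what is visible of it).
- r.cut_out(thing, camera): "mask" (480x640 bool, what is visible of it) and "box" ([left, top, right, bottom] in pixels, round what is visible of it).
The state is a dict: "clock": time; "qpos": joint angles; "qvel": joint speeds; "joint_efforts": joint torques, N m; "eef_pos": TCP position; "tcp_rot": TCP orientation; "contact_force": force on the tool from outside, world axes, zero at the start; "wrist_torque": the same for the moment, N m; "opening": opening from 0.0 (shut) to 1.0 (fully open); "grasp_force": force on a finger pad.
Only numpy, scipy, OpenCV 4.12 (cv2) and the standard library are available. Lean on these libraries where they do the work, as an engineer would, in place of code of your own. Each camera call takes 0.05 s, during which the arm holds its last target. There are 200 camera calls.

TASK

Count the rack's gaps by touch: starting at the end with the round post, set one fingertip on the metal rail above the first gap and run it along the rail past the second to the third, full and empty gaps alike, and no farther. Then push the loose jar along the table into that third gap, upright and fully home against the back wall, without picking it up, and leave the other jars and the bottle where they are.

Things in the scene. Friction and masses are not known exactly. Their poses are not given: they have to be found in the camera images.
- rack: Fixed wooden rack, 318 mm long in y: six 46 mm gaps, open to its front (-x, the robot's side), centred at y = +130, +78, +26, -26, -78, -130 mm. Origin on the table, mid-length, at the dividers' front edges; +x into the gaps, +y left, z up. Dividers 6 mm thick, 30 mm high, 30 mm deep; no floor, jars slide on the table. Back wall face at x = 30 mm; metal rail along its top, a piece per gap
- start_post: Round wooden post, 24 mm diameter, with a 32 mm ball on top, 96 mm high in all, fixed to one end of the rack (the left or the right one): gaps are counted from this end. Origin on the table on its axis, at x = 36 mm, y = +176 or -176 mm of the rack
- end_block: Low square wooden block, 26 x 26 x 30 mm high, fixed to the rack's other end. Origin at the centre of its underside
- jar: The loose sample jar to put away: round, 40 mm diameter, 40 mm high, amber glass, flat black plastic lid, about 110 g, standing on the table in front of the rack. Origin at the centre of its underside, z up. Home against the back wall its centre is at x = 10 mm of the rack and its front stands 10 mm proud of the dividers
- stored_1: A jar just like the other one, already standing home in one of the rack's gaps (never the third from the post); leave it. Origin at the centre of its underside
- stored_2: Another such jar already standing home in the rack; leave it. Origin at the centre of its underside
- water: Loose clear plastic water bottle, blue cap, 64 mm diameter, 190 mm high, standing to the left; leave it. Origin at the centre of its underside
- wide_jar: Loose open glass jar, 84 mm diameter, 100 mm high, standing to the right; leave it. Origin at the centre of its underside
- rail_a: Aluminium rail piece above the gap at rack y = +130 mm (leftmost seen from the robot): 20 mm in x, 48 mm in y, 10 mm thick, rigid, 4 mm groove to the next piece. Origin at the centre of its underside, 46 mm above the table, so its flat top is 56 mm above the table; axes as the rack's
- rail_b: Aluminium rail piece above the gap at rack y = +78 mm (second from left seen from the robot): 20 mm in x, 48 mm in y, 10 mm thick, rigid, 4 mm groove to the next piece. Origin at the centre of its underside, 46 mm above the table, so its flat top is 56 mm above the table; axes as the rack's
- rail_c: Aluminium rail piece above the gap at rack y = +26 mm (third from left seen from the robot): 20 mm in x, 48 mm in y, 10 mm thick, rigid, 4 mm groove to the next piece. Origin at the centre of its underside, 46 mm above the table, so its flat top is 56 mm above the table; axes as the rack's
- rail_d: Aluminium rail piece above the gap at rack y = -26 mm (fourth from left seen from the robot): 20 mm in x, 48 mm in y, 10 mm thick, rigid, 4 mm groove to the next piece. Origin at the centre of its underside, 46 mm above the table, so its flat top is 56 mm above the table; axes as the rack's
- rail_e: Aluminium rail piece above the gap at rack y = -78 mm (fifth from left seen from the robot): 20 mm in x, 48 mm in y, 10 mm thick, rigid, 4 mm groove to the next piece. Origin at the centre of its underside, 46 mm above the table, so its flat top is 56 mm above the table; axes as the rack's
- rail_f: Aluminium rail piece above the gap at rack y = -130 mm (rightmost seen from the robot): 20 mm in x, 48 mm in y, 10 mm thick, rigid, 4 mm groove to the next piece. Origin at the centre of its underside, 46 mm above the table, so its flat top is 56 mm above the table; axes as the rack's
Things that resemble listed ones, but are neither listed nor needed, are in the scene too. What is shaped like the jar but green or yellow is not meant.

How it is judged:
By the outcome, as a careful person would: the job done as asked, in the order asked, and still so for the second after the job is handed in, with the robot touching nothing.
It also fails if it takes over 72 s, if anything falls off the work surface, if the arm or the gripper's body presses on something with over 40 N, if the wrist force passes 120 N, or if a joint passes its speed limit or range.

## Working session

There is one attempt and no reset: what is moved stays moved. The work goes in short steps, Python scripts to look and compute and a tool call to move; the robot and the scene stay as the last step left them, time stands still between calls to the robot, and variables do not carry over. Pictures are saved under pics/ and viewed, at most 10 in all, crops included, and the job is handed in when it is done.

Besides the shell and the picture viewer there is one more tool, called after ">>>" as name(argument=value, ...) on one line, values as JSON. carry_out: Moves the arm, as the interface text tells. Its arguments: {"type":"object","properties":{"delta_pos":{"type":"array","items":{"type":"array","items":{"type":"number"}}},"rot":{"type":"array","items":{"type":"array","items":{"type":"number"}}},"claw":{"type":"number"},"grip_force":{"type":"number"}},"required":["delta_pos","rot"]}

```bash
mkdir -p pics
python3 - <<'E'
from rig import r
import cv2
for c in("top","side"):
    cv2.imwrite(f"pics/{c}0.png",r.grab_frame(c)); i=r.camera_info(c); print(c,i)
s=r.sense();print(s, r.tips_ahead)
E
```

```text
top {'fx': 448.3084247739599, 'fy': 448.3084247739599, 'cx': 315.85892205169574, 'cy': 243.73191157847168, 'distortion': array([-0.07467622,  0.        ,  0.        ,  0.        ,  0.        ]), 'pose': array([[-1.14161099e-02, -9.87714369e-01,  1.55852487e-01,
         3.96216338e+02],
       [-9.99839413e-01,  9.12231966e-03, -1.54250371e-02,
         1.16682009e+01],
       [ 1.38137946e-02, -1.56003553e-01, -9.87659896e-01,
         9.65606727e+02],
       [ 0.00000000e+00,  0.00000000e+00,  0.00000000e+00,
         1.00000000e+00]])}
side {'fx': 571.4614856441873, 'fy': 571.4614856441873, 'cx': 325.17844301837465, 'cy': 235.9833700665407, 'distortion': array([-0.17817966,  0.        ,  0.        ,  0.        ,  0.        ]), 'pose': array([[ 9.80891727e-01, -1.14281084e-01,  1.57452383e-01,
         3.64687995e+02],
       [-1.93807426e-01, -5.03112435e-01,  8.42209333e-01,
        -1.03131658e+03],
       [-1.70323441e-02, -8.56631608e-01, -5.15647348e-01,
         7.12032307e+02],
       [ 0.00000000e+00,  0.00000000e+00,  0.00000000e+00,
         1.00000000e+00]])}
{'clock': 0.1, 'qpos': array([ 1.17258609e+00,  3.53576102e-01,  1.63402282e+00,  9.52439856e-06,
        1.15518044e+00, -2.37001472e-03]), 'qvel': array([ 0.00102449, -0.00274018, -0.0044454 , -0.00139553, -0.00024218,
       -0.00095543]), 'joint_efforts': array([-2.79986398e-04, -6.06357336e+01, -3.42817640e+01,  9.95217647e-05,
        3.98250108e-03, -6.20188402e-06]), 'eef_pos': array([240.82685145, 576.33886337, 255.6542773 ]), 'tcp_rot': array([-3.14040597e+00, -1.15214854e-05,  2.74574858e+00]), 'contact_force': array([ 0.18272462, -0.30476402, -0.02462205]), 'wrist_torque': array([-0.00820083, -0.01589389, -0.01182209]), 'grasp_force': 0.0, 'opening': 1.0028598310837593} 25.0
```

View pics/top0.png

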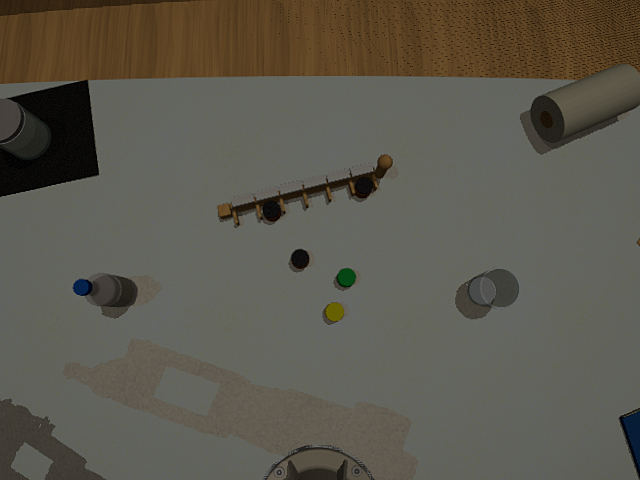

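View pics/side0.png

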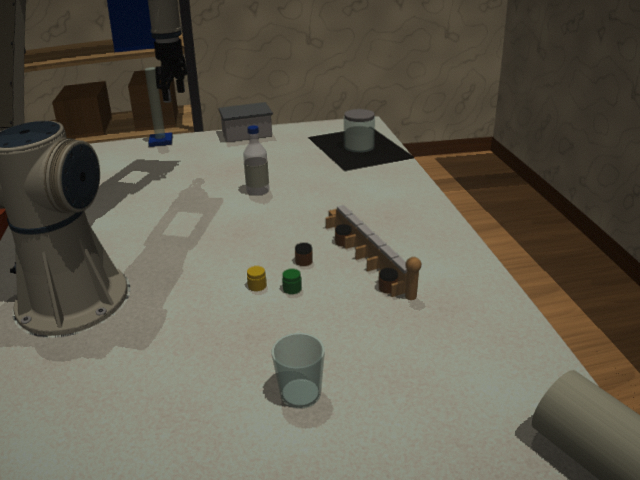

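Top picture: the post is at the rack's right end (385,162) and the end block at (224,211), so the gaps count from the right: f is 1 (full), e is 2, d is 3. Loose-jar candidates are the black/amber one (300,259), green (346,277) and yellow (334,312). The black-lidded amber one fits. The bottle is at (110,290) and the wide jar at (490,290). I'll measure next and confirm in a crop.

```bash
cat > h.py <<'E'
from rig import r
import cv2, numpy as np
def world(c,uv,z):
    i=r.camera_info(c);K=np.array([[i['fx'],0,i['cx']],[0,i['fy'],i['cy']],[0,0,1]])
    n=cv2.undistortPoints(np.array(uv,float).reshape(-1,1,2),K,i['distortion'])[:,0]
    T=i['pose'];d=np.c_[n,np.ones(len(n))]@T[:3,:3].T
    return T[:3,3]+d*((z-T[2,3])/d[:,2])[:,None]
def pix(c,P):
    i=r.camera_info(c);K=np.array([[i['fx'],0,i['cx']],[0,i['fy'],i['cy']],[0,0,1]])
    T=np.linalg.inv(i['pose']);return cv2.projectPoints(np.array(P,float).reshape(-1,3),cv2.Rodrigues(T[:3,:3])[0],T[:3,3],K,i['distortion'])[0][:,0]
E
python3 - <<'E'
from h import *
im=r.grab_frame("top");r.grab_frame("side")
a=cv2.resize(im[140:330,200:410],None,fx=3.5,fy=3.1,interpolation=cv2.INTER_CUBIC);cv2.imwrite("pics/crop.png",np.clip(a*1.6,0,255).astype('uint8'))
for t in("start_post","end_block","jar","rail_a","rack"):
  for c in("top","side"):
    for d in r.cut_out(t,c):
        ys,xs=np.nonzero(d['mask']);m=(xs.mean(),ys.mean())
        print(t,c,round(d['p'],2),np.round(d['box']),np.round(m,1),np.round(world(c,[m],{"rail_a":56,"jar":40 if c=="top" else 20,"start_post":60,"end_block":30}.get(t,30))[0],0))
E
```

```text
start_post top 0.81 [374. 154. 391. 179.] [382.9 165.3] [ 706. -146.   60.]
start_post side 0.88 [405. 253. 424. 299.] [411.7 276.8] [ 701. -158.   60.]
end_block top 0.74 [217. 207. 232. 214.] [224.5 210.4] [618. 192.  30.]
end_block top 0.53 [ 73. 275. 136. 308.] [106.5 290.2] [449. 438.  30.]
end_block side 0.51 [329. 207. 334. 212.] [332.  211.7] [612. 194.  30.]
jar top 0.59 [325. 303. 346. 325.] [334.1 311.3] [402. -39.  40.]
jar top 0.56 [336. 266. 355. 286.] [345.5 277.3] [471. -63.  40.]
jar top 0.28 [326. 170. 345. 182.] [337.4 175.5] [690. -51.  40.]
jar side 0.94 [245. 265. 269. 291.] [256.2 277.6] [401. -36.  20.]
jar side 0.91 [293. 243. 314. 264.] [303.6 253.5] [514.  35.  20.]
jar side 0.82 [281. 268. 300. 292.] [291.8 280.9] [473. -64.  20.]
rail_a top 0.8 [352. 164. 374. 177.] [360.8 169.2] [ 699. -100.   56.]
rail_a top 0.74 [280. 177. 302. 196.] [290.3 187. ] [661.  50.  56.]
rail_a top 0.71 [327. 171. 346. 182.] [337.7 175. ] [686. -50.  56.]
rail_a top 0.6 [232. 193. 252. 207.] [242.3 199.4] [635. 150.  56.]
rail_a top 0.59 [303. 174. 327. 191.] [313.9 181.3] [673.   0.  56.]
rail_a side 0.67 [346. 215. 364. 227.] [354.3 219.5] [646.  98.  56.]
rail_a side 0.58 [382. 242. 396. 259.] [388.2 251.1] [684. -51.  56.]
rail_a side 0.58 [395. 258. 407. 274.] [399.2 263.7] [ 692. -102.   56.]
rail_a side 0.48 [359. 222. 372. 235.] [365.  229.1] [659.  50.  56.]
rail_a side 0.47 [370. 232. 387. 250.] [376.8 240.3] [672.  -3.  56.]
rail_a side 0.39 [337. 206. 352. 217.] [343.9 210.3] [632. 148.  56.]
rack top 0.94 [232. 163. 377. 222.] [302.7 188.7] [664.  24.  30.]
rack side 0.79 [325. 208. 406. 300.] [369.6 246.5] [661.  16.  30.]
```

View pics/crop.png

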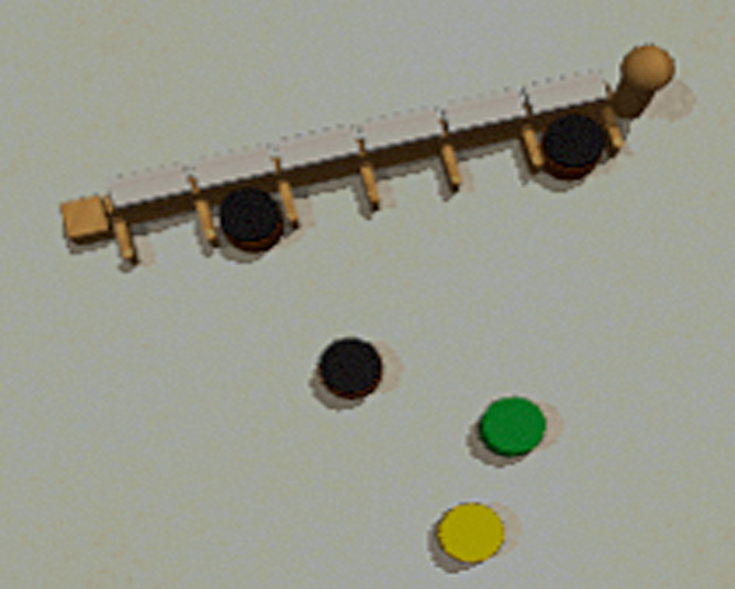

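The crop shows the loose black-lidded jar at full-image (300,259). Gap 3 from the post, at about (317,190), is empty, and the stored jars are in gaps 1 and 5. Now I'll fit the rack pose.

Run:
```python
from h import *
im=r.grab_frame("top")
m=(im.max(2)<38).astype('uint8');n,l,s,c=cv2.connectedComponentsWithStats(m[150:280,220:400].copy())
L=[]
for k in range(1,n):
    if s[k,4]>80: p=c[k]+[220,150];w=world("top",[p],38)[0];print(s[k],p.round(1),w.round(1));L.append(w[:2])
R=np.array([[699,-100,-130],[692,-102,-130],[686,-50,-78],[684,-51,-78],[673,0,-26],[672,-3,-26],[661,50,26],[659,50,26],[646,98,78],[635,150,130],[632,148,130]])
px=np.polyfit(R[:,2],R[:,0],1);py=np.polyfit(R[:,2],R[:,1],1);psi=np.arctan2(-px[0],py[0]);print("psi",psi,np.hypot(px[0],py[0]))
M=np.array([[np.cos(psi),-np.sin(psi)],[np.sin(psi),np.cos(psi)]])
mid=np.array([px[1],py[1]])
o=mid-M@[36,0]
print("origin",o)
for w in L: print("in rack",((w-o)@M).round(1))
for q in ([36,-130],[36,-26],[-14,-130],[-14,-26],[10,-26],[10,-130],[10,78]): print(q,(o+M@q).round(1))
# overlay reprojected rail outlines and dividers
a=im.copy()
P=lambda x,y,z:[*(o+M@[x,y]),z]
big=cv2.resize(np.clip(a*1.6,0,255).astype('uint8')[140:280,200:410],None,fx=3.8,fy=3.8,interpolation=cv2.INTER_CUBIC)
f=lambda Q:(((pix("top",Q)+.5-[200,140])*3.8).astype(int))
for y in range(-130,131,52):
    cv2.polylines(big,[f([P(x,y+d,56) for x,d in((26,-24),(26,24),(46,24),(46,-24))])],1,(0,255,0))
for y in range(-156,157,52): cv2.polylines(big,[f([P(0,y,30),P(30,y,30)])],0,(0,0,255))
for x,y in((10,-130),(10,78)):
    t=np.linspace(0,6.28,40);cv2.polylines(big,[f([P(x+20*np.cos(u),y+20*np.sin(u),40) for u in t])],1,(255,255,0))
cv2.imwrite("pics/ov.png",big)
```

```text
[   1   15  167   57 1462] [313.2 193.9] [650.4   1.6  38. ]
[ 71  99  18  20 268] [299.8 258.5] [511.8  31.1  38. ]
psi 0.24570210923544408 0.9904800020722722
origin [630.55465943  15.32864887]
in rack [ 15.9 -18.2]
in rack [-111.4   44.2]
[36, -130] [ 697.1 -102. ]
[36, -26] [671.8  -1.1]
[-14, -130] [ 648.6 -114.2]
[-14, -26] [623.3 -13.3]
[10, -26] [646.6  -7.5]
[10, -130] [ 671.9 -108.3]
[10, 78] [621.3  93.4]
```

View pics/ov.png

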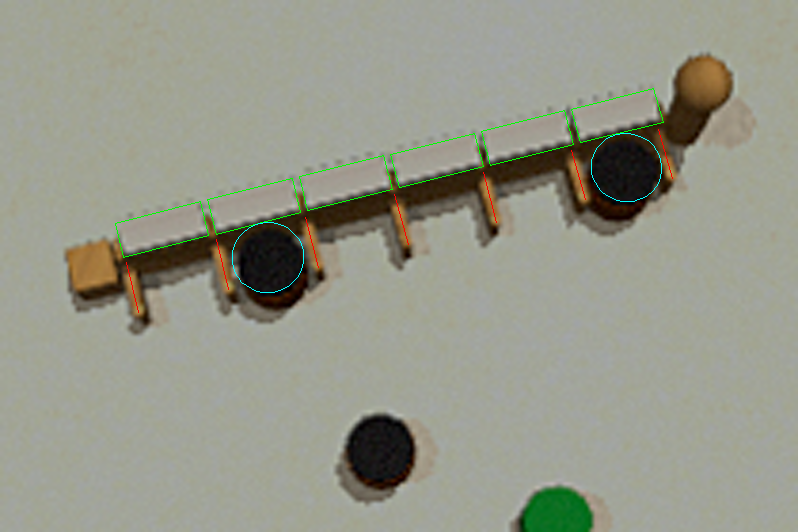

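The overlay fits the rails, dividers and stored jars closely. The rack origin is about (630.5, 15.3) with yaw 0.246. Next I'll move above rail f.

```bash
cat >> h.py <<'E'
from scipy.spatial.transform import Rotation as Ro
psi=.2457;O=np.array([630.55,15.33]);M=np.array([[np.cos(psi),-np.sin(psi)],[np.sin(psi),np.cos(psi)]])
def goal(rx,ry,z,yaw):
    s=r.sense();A=Ro.from_euler('xyz',s['tcp_rot']);B=Ro.from_euler('xyz',[np.pi,0,yaw])
    d=A.inv().apply(np.r_[O+M@[rx,ry],z]-s['eef_pos'])
    print("delta m",(d/1000).round(4),"rot",np.degrees((A.inv()*B).as_rotvec()).round(2),"| t",round(s['clock'],2),"rack xy",((s['eef_pos'][:2]-O)@M).round(1),"z",s['eef_pos'][2].round(2),"F",s['contact_force'].round(2),"open",s['opening'])
E
python3 -c "
from h import *
goal(-14,-130,150,psi+np.pi/2)"
```

```text
delta m [-0.6425 -0.4803  0.1063] rot [ 0.   -0.   53.24] | t 0.75 rack xy [-241.3  639.3] z 256.34 F [-0.34 -0.23  0.36] open 0.9994213767791512
```

>>> carry_out(delta_pos=[[-0.6425,-0.4803,0.106],[-0.6425,-0.4803,0.106],[-0.6425,-0.4803,0.106],[-0.6425,-0.4803,0.106],[-0.6425,-0.4803,0.106],[-0.6425,-0.4803,0.106],[-0.6425,-0.4803,0.106],[-0.6425,-0.4803,0.106]], rot=[[0,0,53.24],[0,0,53.24],[0,0,53.24],[0,0,53.24],[0,0,53.24],[0,0,53.24],[0,0,53.24],[0,0,53.24]], claw=0.085)

```text
clock: 1.75
eef_pos: [493.9, 148.0, 190.9]
tcp_rot: [3.141, -0.0, 1.817]
contact_force: [0.2, 0.6, -0.1]
opening: 0.996
grasp_force: 0.0
```

```bash
python3 -c "
from h import *
goal(-14,-130,150,psi+np.pi/2)"
```

```text
delta m [-0.2919  0.0862  0.0409] rot [ 0.06 -0.01  0.01] | t 1.75 rack xy [-100.3  161.9] z 190.88 F [ 0.2   0.62 -0.14] open 0.9956083338495344
```

>>> carry_out(delta_pos=[[-0.29,0.086,0.04],[-0.29,0.086,0.04],[-0.29,0.086,0.04],[-0.29,0.086,0.04],[-0.29,0.086,0.04],[-0.29,0.086,0.04],[-0.29,0.086,0.04],[-0.29,0.086,0.04]], rot=[[0,0,0],[0,0,0],[0,0,0],[0,0,0],[0,0,0],[0,0,0],[0,0,0],[0,0,0]])

```text
clock: 2.75
eef_pos: [646.3, -109.4, 151.0]
tcp_rot: [-3.141, -0.0, 1.818]
contact_force: [0.1, 0.4, -0.6]
opening: 0.993
grasp_force: 0.0
```

```bash
python3 -c "
from h import *
goal(-14,-130,90,psi+np.pi/2)
im=r.grab_frame('side');a=cv2.resize(im[150:330,280:460],None,fx=3.3,fy=3.3,interpolation=cv2.INTER_CUBIC);cv2.imwrite('pics/s1.png',np.clip(a*1.5,0,255).astype('uint8'))"
```

```text
delta m [-0.0052  0.001   0.061 ] rot [-0.01 -0.02  0.07] | t 2.75 rack xy [ -15.  -124.8] z 150.97 F [ 0.08  0.44 -0.58] open 0.9930265990376216
```

View pics/s1.png

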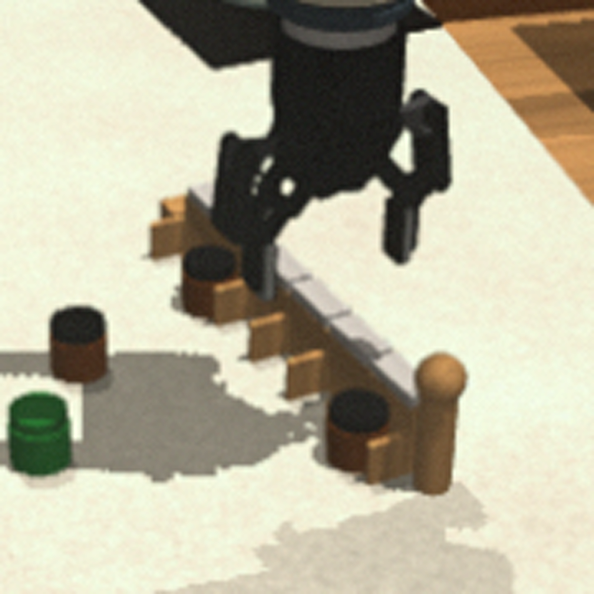

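Side crop: the right fingertip is at (401,229) and the left at about (359,239) full-image px. The right finger sits above the rail side.

```bash
python3 -c "
from h import *
U=np.array([[388,258],[400,263],[414,250],[247,285],[268,298]])/3.3+[280,150]
for z in (126,132,138):
    w=world('side',U,z)[:,:2];print(z,((w-O)@M).round(0).tolist())
goal(-14,-130,90,psi+np.pi/2)"
```

```text
126 [[38.0, -104.0], [42.0, -113.0], [58.0, -103.0], [-54.0, -94.0], [-50.0, -112.0]]
132 [[33.0, -113.0], [36.0, -121.0], [52.0, -112.0], [-59.0, -102.0], [-55.0, -121.0]]
138 [[27.0, -122.0], [30.0, -130.0], [46.0, -121.0], [-64.0, -111.0], [-59.0, -130.0]]
delta m [-0.0052  0.0009  0.0611] rot [-0.   -0.01  0.08] | t 2.8 rack xy [ -14.9 -124.8] z 151.1 F [ 0.43  0.72 -0.55] open 0.9955896518002817
```

>>> carry_out(delta_pos=[[-0.005,0.001,0.025],[-0.005,0.001,0.05],[-0.005,0.001,0.066],[-0.005,0.001,0.073],[-0.005,0.001,0.075],[-0.005,0.001,0.075]], rot=[[0,0,0],[0,0,0],[0,0,0],[0,0,0],[0,0,0],[0,0,0]])

```text
clock: 3.55
eef_pos: [649.4, -115.2, 76.4]
tcp_rot: [3.141, 0.0, 1.817]
contact_force: [0.3, 0.5, -0.1]
opening: 0.997
grasp_force: 0.0
```

```bash
python3 -c "
from h import *
goal(-14,-130,68,psi+np.pi/2)"
```

```text
delta m [ 0.0012 -0.0006  0.0084] rot [0.05 0.02 0.01] | t 3.55 rack xy [ -13.4 -131.2] z 76.43 F [ 0.31  0.55 -0.15] open 0.9970067953163468
```

>>> carry_out(delta_pos=[[0.001,0,0.002],[0.001,0,0.004],[0.001,0,0.005],[0.001,0,0.006],[0.001,0,0.007],[0.001,0,0.0075],[0.001,0,0.0075]], rot=[[0,0,0],[0,0,0],[0,0,0],[0,0,0],[0,0,0],[0,0,0],[0,0,0]])

```text
clock: 4.42
eef_pos: [648.8, -114.2, 68.2]
tcp_rot: [-3.141, -0.0, 1.817]
contact_force: [0.4, 0.1, 0.5]
opening: 0.999
grasp_force: 0.0
```

>>> carry_out(delta_pos=[[0,0,0.0005],[0,0,0.001],[0,0,0.001]], rot=[[0,0,0],[0,0,0],[0,0,0]])

```text
clock: 4.8
eef_pos: [648.9, -114.2, 68.0]
tcp_rot: [3.141, 0.0, 1.817]
contact_force: [-2.0, 0.3, 6.3]
opening: 0.998
grasp_force: 3.3
```

Contact is at 68 mm with 6 N. Now I'll slide along +rack y (tool x), pressing lightly.

>>> carry_out(delta_pos=[[0.003,0,0.0005],[0.009,0,0.0005],[0.016,0,0.0005],[0.024,0,0.0005],[0.032,0,0.0005],[0.04,0,0.0005],[0.046,0,0.0005],[0.05,0,0.0005]], rot=[[0,0,0],[0,0,0],[0,0,0],[0,0,0],[0,0,0],[0,0,0],[0,0,0],[0,0,0]])

```text
clock: 5.8
eef_pos: [638.0, -66.2, 67.9]
tcp_rot: [3.139, 0.002, 1.817]
contact_force: [1.1, -3.2, 5.0]
opening: 0.995
grasp_force: 2.6
```

```bash
python3 -c "
from h import *
goal(-14,-26,68,psi+np.pi/2)"
```

```text
delta m [ 0.0549 -0.0014 -0.0002] rot [0.17 0.1  0.  ] | t 5.8 rack xy [-12.6 -80.9] z 67.92 F [ 1.06 -3.2   5.02] open 0.9952482189081978
```

>>> carry_out(delta_pos=[[0.005,0,0.0004],[0.012,0,0.0004],[0.02,0,0.0004],[0.029,-0.001,0.0004],[0.037,-0.001,0.0004],[0.045,-0.001,0.0004],[0.05,-0.001,0.0004],[0.053,-0.001,0.0004]], rot=[[0,0,0],[0,0,0],[0,0,0],[0,0,0],[0,0,0],[0,0,0],[0,0,0],[0,0,0]])

```text
clock: 6.8
eef_pos: [624.6, -15.1, 67.8]
tcp_rot: [3.138, 0.002, 1.817]
contact_force: [0.8, -4.6, 8.1]
opening: 0.998
grasp_force: 3.7
```

```bash
python3 -c "
from h import *
goal(-14,-26,68,psi+np.pi/2)"
```

```text
delta m [ 0.0021 -0.0009 -0.0002] rot [0.22 0.11 0.  ] | t 6.8 rack xy [-13.1 -28.1] z 67.83 F [ 0.8  -4.58  8.11] open 0.997917113942455
```

The fingertip reached the centre of rail d, still in contact. I'll lift and close to a cradle width.

>>> carry_out(delta_pos=[[0,0,-0.01],[0,0,-0.03],[0,0,-0.045],[0,0,-0.05]], rot=[[0,0,0],[0,0,0],[0,0,0],[0,0,0]])

```text
clock: 7.3
eef_pos: [623.6, -14.6, 118.2]
tcp_rot: [3.139, 0.001, 1.817]
contact_force: [-0.8, 0.7, 0.6]
opening: 0.999
grasp_force: 0.0
```

```bash
python3 -c "
from h import *
goal(-143,77,100,psi-np.pi/4+np.pi)"
```

```text
delta m [ 0.1044 -0.129   0.0179] rot [  0.11   0.09 -45.  ] | t 7.3 rack xy [-14.1 -27.4] z 118.23 F [-0.84  0.69  0.63] open 0.998748794070512
```

>>> carry_out(delta_pos=[[0.104,-0.129,0.018],[0.104,-0.129,0.018],[0.104,-0.129,0.018],[0.104,-0.129,0.018],[0.104,-0.129,0.018],[0.104,-0.129,0.018],[0.104,-0.129,0.018]], rot=[[0.1,0.1,-45],[0.1,0.1,-45],[0.1,0.1,-45],[0.1,0.1,-45],[0.1,0.1,-45],[0.1,0.1,-45],[0.1,0.1,-45]], claw=0.024, grip_force=40)

```text
clock: 8.18
eef_pos: [472.8, 54.7, 98.4]
tcp_rot: [-3.141, -0.002, 2.599]
contact_force: [-0.4, -0.4, 0.4]
opening: 0.279
grasp_force: 0.0
```

```bash
python3 -c "
from h import *
goal(-145,79,37,psi-np.pi/4+np.pi)"
```

```text
delta m [0.0027 0.0007 0.0614] rot [-0.04 -0.12 -0.16] | t 8.18 rack xy [-143.5   76.6] z 98.41 F [-0.36 -0.45  0.44] open 0.27868702930029754
```

>>> carry_out(delta_pos=[[0.003,0.001,0.02],[0.003,0.001,0.045],[0.003,0.001,0.058],[0.003,0.001,0.061],[0.003,0.001,0.061]], rot=[[0,0,0],[0,0,0],[0,0,0],[0,0,0],[0,0,0]])

```text
clock: 8.8
eef_pos: [470.4, 57.3, 37.6]
tcp_rot: [-3.141, -0.002, 2.601]
contact_force: [0.0, -0.3, -0.0]
opening: 0.279
grasp_force: 0.0
```

```bash
python3 -c "
from h import *
goal(-61,-7,37,psi-np.pi/4+np.pi)
im=r.grab_frame('side');a=cv2.resize(im[130:320,230:430],None,fx=3,fy=3,interpolation=cv2.INTER_CUBIC);cv2.imwrite('pics/s2.png',np.clip(a*1.6,0,255).astype('uint8'))"
```

```text
delta m [-0.1208 -0.0018  0.0003] rot [-0.05 -0.12 -0.02] | t 8.8 rack xy [-145.1   79.7] z 37.6 F [ 0.02 -0.29 -0.04] open 0.2793505182809024
```

View pics/s2.png

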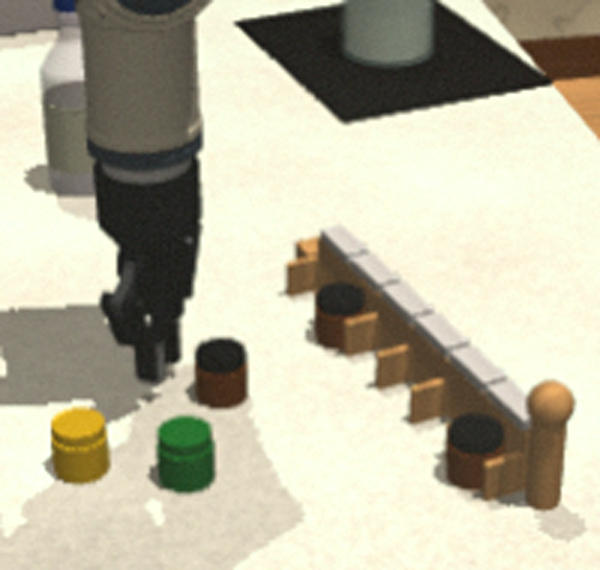

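The crop shows the fingers behind the amber jar (221,372), clear of green (186,452) and yellow (80,443). Push 1.

>>> carry_out(delta_pos=[[-0.008,0,0],[-0.018,0,0],[-0.028,0,0],[-0.038,-0.001,0],[-0.048,-0.001,0],[-0.058,-0.001,0],[-0.068,-0.002,0],[-0.078,-0.002,0]], rot=[[0,0,0],[0,0,0],[0,0,0],[0,0,0],[0,0,0],[0,0,0],[0,0,0],[0,0,0]])

```text
clock: 9.85
eef_pos: [536.5, 15.1, 37.2]
tcp_rot: [-3.141, -0.002, 2.602]
contact_force: [0.7, 1.2, 0.1]
opening: 0.284
grasp_force: 0.5
```

>>> carry_out(delta_pos=[[-0.01,0,0],[-0.02,0,0],[-0.029,0,0],[-0.036,0,0],[-0.04,0,0],[-0.042,0,0],[-0.042,0,0]], rot=[[0,0,0],[0,0,0],[0,0,0],[0,0,0],[0,0,0],[0,0,0],[0,0,0]])

```text
clock: 10.72
eef_pos: [572.0, -6.1, 37.1]
tcp_rot: [-3.141, -0.002, 2.602]
contact_force: [-0.3, -0.6, 0.2]
opening: 0.277
grasp_force: 0.0
```

>>> carry_out(delta_pos=[[0.01,0,0],[0.025,0,0],[0.035,0,0],[0.038,0,-0.02],[0.038,0,-0.045],[0.038,0,-0.055]], rot=[[0,0,0],[0,0,0],[0,0,0],[0,0,0],[0,0,0],[0,0,0]])

```text
clock: 11.48
eef_pos: [540.8, 13.6, 94.7]
tcp_rot: [3.141, 0.001, 2.602]
contact_force: [0.5, -0.8, -0.0]
opening: 0.286
grasp_force: 0.0
```

```bash
python3 -c "
from h import *
im=r.grab_frame('side')
for d in r.cut_out('jar','side'):
    ys,xs=np.nonzero(d['mask']);m=(xs.mean(),ys.mean());w=world('side',[m],20)[0];print(round(d['p'],2),np.round(m),'rack',((w[:2]-O)@M).round(1))
goal(-90,-26,92,psi+np.pi)
a=cv2.resize(im[130:320,230:430],None,fx=3,fy=3,interpolation=cv2.INTER_CUBIC);cv2.imwrite('pics/s3.png',np.clip(a*1.6,0,255).astype('uint8'))"
```

```text
0.8 [344. 262.] rack [-41.3 -22.5]
0.77 [257. 278.] rack [-234.3    6. ]
0.63 [292. 280.] rack [-171.3  -36.6]
delta m [-0.0309 -0.0343  0.0019] rot [ 3.000e-02  4.000e-02 -4.499e+01] | t 11.57 rack xy [-87.6  20.1] z 93.94 F [-0.03  0.2  -0.37] open 0.2851822187506486
```

View pics/s3.png

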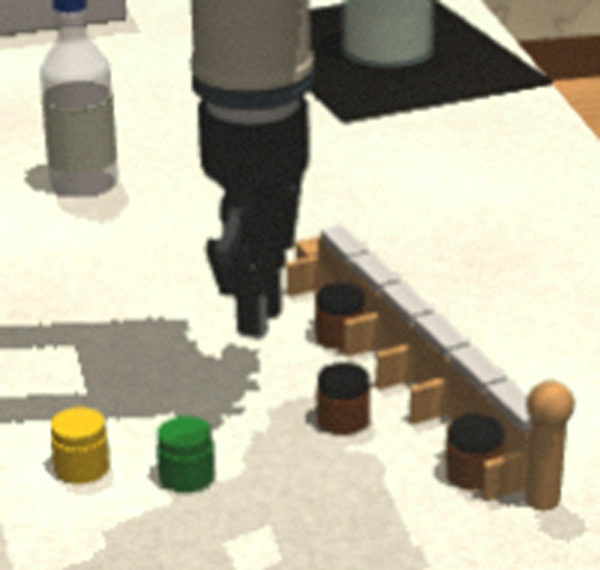

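The jar stands upright in front of gap 3, at crop (343,398). I'll swing behind it.

>>> carry_out(delta_pos=[[-0.031,-0.034,0],[-0.031,-0.034,0],[-0.031,-0.034,0],[-0.031,-0.034,0],[-0.031,-0.034,0],[-0.031,-0.034,0]], rot=[[0,0,-45],[0,0,-45],[0,0,-45],[0,0,-45],[0,0,-45],[0,0,-45]])

```text
clock: 12.32
eef_pos: [548.5, -31.6, 91.8]
tcp_rot: [3.141, -0.003, -2.899]
contact_force: [-0.2, 0.7, 0.7]
opening: 0.282
grasp_force: 0.0
```

```bash
python3 -c "
from h import *
goal(-90,-26,37,psi+np.pi)"
```

```text
delta m [-0.0012 -0.0005  0.0548] rot [ 0.06 -0.16 -0.17] | t 12.32 rack xy [-91.  -25.6] z 91.83 F [-0.16  0.75  0.71] open 0.2818410874042578
```

>>> carry_out(delta_pos=[[0,0,0.02],[0,0,0.045],[0,0,0.053],[0,0,0.055],[0,0,0.055]], rot=[[0,0,-0.2],[0,0,-0.2],[0,0,-0.2],[0,0,-0.2],[0,0,-0.2]])

```text
clock: 12.95
eef_pos: [549.0, -31.6, 37.7]
tcp_rot: [3.141, -0.002, -2.893]
contact_force: [-0.2, 0.1, 0.2]
opening: 0.277
grasp_force: 0.0
```

>>> carry_out(delta_pos=[[-0.005,0,0],[-0.012,0,0],[-0.018,0,0],[-0.025,0,0],[-0.031,0,0],[-0.036,0,0],[-0.04,0,0],[-0.04,0,0]], rot=[[0,0,0],[0,0,0],[0,0,0],[0,0,0],[0,0,0],[0,0,0],[0,0,0],[0,0,0]])

```text
clock: 13.95
eef_pos: [587.7, -21.7, 37.0]
tcp_rot: [3.141, -0.002, -2.892]
contact_force: [-0.1, -0.1, -0.2]
opening: 0.281
grasp_force: 0.0
```

```bash
python3 -c "
from h import *
goal(-17,-26,37,psi+np.pi)
im=r.grab_frame('side')
b=cv2.resize(im[190:310,310:430],None,fx=4.5,fy=4.5,interpolation=cv2.INTER_CUBIC);cv2.imwrite('pics/s4.png',np.clip(b*1.6,0,255).astype('uint8'))"
```

```text
delta m [-0.0336 -0.0007 -0.    ] rot [ 0.05 -0.11  0.21] | t 13.95 rack xy [-50.6 -25.4] z 37.05 F [-0.1  -0.15 -0.24] open 0.2806023924458051
```

View pics/s4.png

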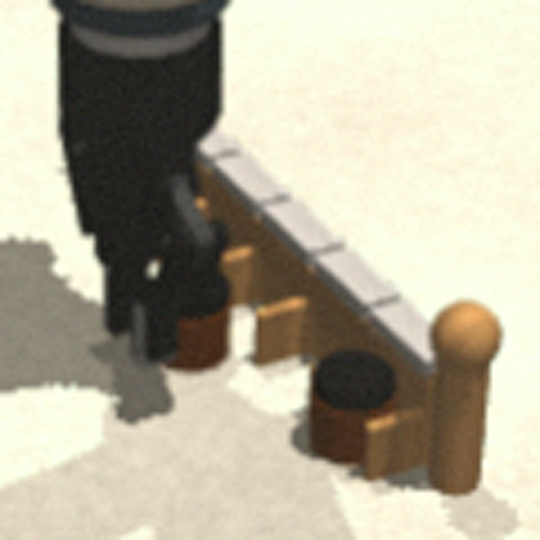

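The jar (crop 195,330) is in the cradle, lined up with gap 3. Push in.

>>> carry_out(delta_pos=[[-0.004,-0.0003,0],[-0.009,-0.0006,0],[-0.014,-0.0006,0],[-0.019,-0.0006,0],[-0.023,-0.0006,0],[-0.026,-0.0006,0],[-0.028,-0.0006,0],[-0.028,-0.0006,0]], rot=[[0,0,0.2],[0,0,0.2],[0,0,0.2],[0,0,0.2],[0,0,0.2],[0,0,0.2],[0,0,0.2],[0,0,0.2]])

```text
clock: 15.0
eef_pos: [614.8, -15.4, 37.0]
tcp_rot: [3.141, -0.002, -2.896]
contact_force: [0.1, 0.5, -0.3]
opening: 0.282
grasp_force: 0.0
```

>>> carry_out(delta_pos=[[-0.001,0,0],[-0.002,0,0],[-0.003,0,0],[-0.004,0,0],[-0.004,0,0]], rot=[[0,0,0],[0,0,0],[0,0,0],[0,0,0],[0,0,0]])

```text
clock: 15.62
eef_pos: [618.6, -14.4, 37.0]
tcp_rot: [3.141, -0.002, -2.896]
contact_force: [-0.6, -0.9, -0.5]
opening: 0.282
grasp_force: 0.0
```

```bash
python3 -c "
from h import *
goal(-17,-26,37,psi+np.pi)"
```

```text
delta m [-0.0018 -0.      0.    ] rot [ 0.05 -0.12  0.  ] | t 15.62 rack xy [-18.8 -26. ] z 37.03 F [-0.61 -0.88 -0.46] open 0.2817562994398306
```

Not at the wall yet. I'll creep forward until the force rises.

>>> carry_out(delta_pos=[[-0.0007,0,0],[-0.0014,0,0],[-0.002,0,0],[-0.002,0,0]], rot=[[0,0,0],[0,0,0],[0,0,0],[0,0,0]])

```text
clock: 16.12
eef_pos: [619.7, -14.1, 36.9]
tcp_rot: [3.14, -0.004, -2.896]
contact_force: [-4.4, -1.5, 1.6]
opening: 0.278
grasp_force: 2.2
```

>>> carry_out(delta_pos=[[-0.0005,0,0],[-0.001,0,0],[-0.001,0,0]], rot=[[0,0,0],[0,0,0],[0,0,0]])

```text
clock: 16.5
eef_pos: [619.9, -14.0, 36.7]
tcp_rot: [3.14, -0.005, -2.896]
contact_force: [-7.0, -2.0, 4.0]
opening: 0.282
grasp_force: 3.9
```

The force rose and the motion stalled, so the jar is home. Back off, lift and check.

>>> carry_out(delta_pos=[[0.003,0,0],[0.012,0,0],[0.03,0,0],[0.045,0,0],[0.05,0,-0.03],[0.06,0,-0.08],[0.1,0,-0.12],[0.14,0,-0.15]], rot=[[0,0,0],[0,0,0],[0,0,0],[0,0,0],[0,0,0],[0,0,0],[0,0,0],[0,0,0]])

```text
clock: 17.5
eef_pos: [485.2, -48.1, 188.9]
tcp_rot: [3.141, -0.0, -2.896]
contact_force: [-0.6, -0.2, -0.5]
opening: 0.28
grasp_force: 0.0
```

```bash
python3 -c "
from h import *
im=r.grab_frame('side')
goal(-170,-26,180,psi+np.pi)
b=cv2.resize(im[190:310,310:430],None,fx=4.5,fy=4.5,interpolation=cv2.INTER_CUBIC)
f=lambda Q:((pix('side',Q)+.5-[310,190])*4.5).astype(int)
b=np.clip(b*1.6,0,255).astype('uint8')
for y in(-130,-26,78):
    cv2.polylines(b,[f([[*(O+M@[10+20*np.cos(u),y+20*np.sin(u)]),40] for u in np.linspace(0,6.28,40)])],1,(0,255,0))
t=cv2.resize(np.clip(r.grab_frame('top')*1.6,0,255).astype('uint8')[150:230,220:400],(540,240),interpolation=cv2.INTER_CUBIC)
cv2.imwrite('pics/s5.png',np.vstack([b[150:500],t]))"
```

```text
delta m [ 0.0097 -0.0001  0.0112] rot [ 0.   -0.1   0.02] | t 17.55 rack xy [-160.3  -25.9] z 191.19 F [-3.62 -0.71  1.46] open 0.2829319848136392
```

View pics/s5.png

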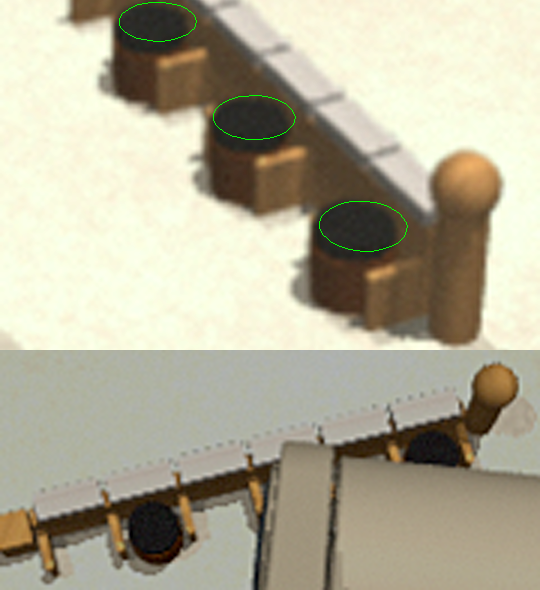

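The pushed jar is upright in gap 3 and sits against its predicted home circle just as the two stored jars do. The robot is clear of everything, so I'll hand in.

```bash
python3 -c "
from rig import r
print(r.sign_off())"
```

```text
the job is handed in; nothing more can be done
None
```

The job is handed in at about 17.6 s, well under the 72 s limit: one fingertip ran along the rail from gap 1 at the post to gap 3, and the loose jar was then pushed upright and home into gap 3, with the stored jars, wide jar and bottle never touched.

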